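# Pack the dry-block heater

### The arm

A 6-joint arm with a two-finger parallel gripper is mounted at the origin on the work surface. World frame = base frame: x ahead of the robot, y to its left, z up, the work surface at z = 0. Lengths are in mm, angles in rad, forces in N, time in s.
With the tool pointing down it reaches from about 350 to 925 mm from the base axis. Payload 6.4 kg.
Tool frame: the origin (TCP) lies between the finger pads; the fingertips stand 19 mm ahead of it and the grasp point (between the pads) is the TCP; z points along the fingers, y is the line along which they close (so a half turn about z gives the same grasp; the last joint's range is limited). The gripper opens to 94 mm and grips with 3 to 60 N. Pads are 16 mm wide; open, the fingers measure 119 mm over their backs; the gripper's body (75 mm by 177 mm) begins 78 mm behind the grasp point.
Start: joints at [1.029, 0.245, 1.558, -0, 1.339, -0.174], TCP at [233.714, 606.541, 224.455] pointing down, gripper open.
Joint ranges: [-3.13, 3.13], [-1.02, 2.26], [0.13, 2.54], [-0.95, 4.09], [0.21, 2.88], [-2.74, 2.74]. Speed limits (rad/s): [2.57, 2.57, 3.14, 3.14, 3.14, 3.14].

### API

Orientations are given as a unit quaternion [x, y, z, w].
In Python, from workcell import manip gives the robot as it stands.
- The arm moves only by the shell command python3 -m jog 'ROWS'. ROWS is a JSON object of lists of equal length, an entry for each row: "travel": the shift along the world's x, y, z in m, a list of three; "twist": the turn, a rotation vector about the world's x, y, z in rad, a list of three; "fingers": the opening, from 0 (shut) to 1 (fully open). In form: {"travel": [[dx, dy, dz], ...], "twist": [[rx, ry, rz], ...], "fingers": [fingers, ...]}. A call has 1 to 10 rows; each row is the pose to reach, as a shift and turn from the pose commanded when the call began; what a row does not reach only later rows make up. A row lasts 1/10 s, in which the tool goes at most 50 mm and 8.59 degrees, less where a joint would pass 70% of its speed; a pose out of reach is approached as far as the arm can. A call with a gripper value outside its range is refused whole. The fingers move at their own pace and stop on an object; the grip force is fixed at half the most. Time passes only in rows, so rows that repeat a pose let the fingers close. It gives the time, the measured TCP pose, the force, the opening and the grip force at its end, in the units of the state.
- manip.get_obs(): the state, without advancing time (a new reading comes with each control period).
- manip.capture(name): name is "scene" or "top" or "wrist"; returns a dict with "img" (400x640x3 uint8, blue, green, red), "fx", "fy", "cx", "cy" (pixels), "k1" (the pictures are not rectified: a ray, as slopes to the right and down, at radius r is drawn at 1 + k1 r^2 times it, then the intrinsics apply), "pose" (4x4, takes a point from camera to world coordinates). Camera axes: x right, y up, looking along -z (the intrinsics and any distortion apply to the point x, -y, -z); pixel columns grow to the right and rows downward; lengths in mm; the calibration is good to about 2 mm. A picture is of the moment at which its call begins. There is no depth.
- manip.sign_off(): hands the job in; it is judged then, once.
The state is a dict: "time_s": time; "joint_positions": joint angles; "joint_vel": joint speeds; "joint_torque": joint torques, N m; "tool_pos": TCP position; "eef_rot": TCP orientation; "wrist_force": force on the tool from outside, world axes, zero at the start; "moment": the same for the moment, N m; "width": opening from 0.0 (shut) to 1.0 (fully open); "grip_force": force on a finger pad.
Only numpy, scipy, OpenCV 4.12 (cv2) and the standard library are available. Lean on these libraries where they do the work, as an engineer would, in place of code of your own. Each camera call takes 0.05 s, during which the arm holds its last target. There are 200 camera calls.

### The job

A tube block was left loose in the well of the dry-block heater: slide it fully home into the well's rear corner at the probe end, touching both walls. Then lower the other two aluminium blocks into the well one after the other, in either order, pushing each fully home against the rear wall and tight against the block before it ahead of adding the next, until all three sit flat on the hot plate in one close row. Set the blocks down without dropping them, and leave everything else on the bench where it is.

Things in the scene. Friction and masses are not known exactly. Their poses are not given: they have to be found in the camera images.
- heater: dry-block heater, a white bench instrument 225 mm deep, 300 mm wide, fixed. Origin on the bench under the centre of its well; x to its rear, y to its probe end, z up. Flat deck at z = 92 mm from x = -70 to 75 mm; in front of that a control panel slopes down to 50 mm at x = -150 mm. On the deck only a steel probe boss, 15 mm across, 14 mm high, at x = 47, y = 132 mm
- well_centre (a point): centre of the well's floor (the hot plate), axes as the heater's. The well is an upright-walled pocket 64 mm across (x) and 231.5 mm long (y); its floor is 62 mm above the bench, its rim level with the deck, 30 mm above the floor, sharp-edged (no lead-in)
- probe_corner (a point): the reference corner of the well: where the rear wall, the probe-end wall and the hot plate meet, 32 mm in x and 115.75 mm in y from well_centre; axes as the heater's
- block_mid: tube block of plain aluminium with 2 x 3 bores of 17 mm, already standing loose somewhere along the well: 60 mm in x (across the well), 76 mm in y (along the well), 70 mm high, so its top stands 40 mm above the deck; 0.4 to 0.7 kg. Origin at the centre of its underside, z up
- block_long: tube block of plain aluminium with 3 x 5 bores of 13 mm, standing on the bench: 60 mm in x (goes across the well), 92 mm in y (goes along the well), 70 mm high, 0.5 to 0.85 kg; may go in either way round. Origin at the centre of its underside, z up
- block_short: tube block of plain aluminium with one 29 mm bore, standing on the bench: 60 x 60 mm and 70 mm high, 0.35 to 0.6 kg; may go in any way round. The row of all three is 228 mm long: 3.5 mm of play along the well, and 4 mm across it. Origin at the centre of its underside, z up
- tip_box: bystander: closed box of pipette tips, 84 x 124 x 62 mm; origin at the centre of its underside
- medium_bottle: bystander: amber bottle, 80 mm across, 165 mm high; origin at the centre of its underside
- beaker: bystander: glass beaker, 72 mm across, 95 mm high; origin at the centre of its underside
- petri: bystander: petri dish, 92 mm across, 16 mm high; origin at the centre of its underside
- pipette: bystander: pipette lying along its x, 240 mm long, 28 mm high; origin on the bench under its middle
- forceps: bystander: steel forceps lying along x, 115 mm long, 8 mm high; origin on the bench under the middle
- timer: bystander: white bench timer, 22 x 70 x 65 mm, standing; origin at the centre of its underside
Not all that is in view belongs to the job. Leave any orange look-alike of the block_long alone. Leave any orange look-alike of the block_mid alone.

How it is judged:
By the outcome, as a careful person would: the job done as asked, in the order asked, and still so for the second after the job is handed in, with the robot touching nothing.
It also fails if it takes over 72 s, if anything falls off the work surface, if the arm or the gripper's body presses on something with over 40 N, if the wrist force passes 120 N, or if a joint passes its speed limit or range.

## Working session

There is one attempt and no reset: what is moved stays moved. The work goes in short steps, Python scripts to look and compute and a shell command to move; the robot and the scene stay as the last step left them, time stands still between calls to the robot, and variables do not carry over. Pictures are saved under pics/ and viewed, at most 10 in all, crops included, and the job is handed in when it is done.

```bash
mkdir -p pics; ls; cat > h.py <<'E'
import numpy as np, cv2
from workcell import manip
def ray(c,u,v):
    x=(u-c['cx'])/c['fx'];y=(v-c['cy'])/c['fy'];r=np.hypot(x,y);s=r
    for _ in range(20): s=r/(1+c['k1']*s*s)
    f=s/r if r>0 else 1
    P=np.array(c['pose']);d=P[:3,:3]@np.array([x*f,-y*f,-1]);return P[:3,3],d
def on(c,u,v,z):
    o,d=ray(c,u,v);return o+d*(z-o[2])/d[2]
def px(c,p):
    P=np.array(c['pose']);q=P[:3,:3].T@(np.array(p,float)-P[:3,3]);x=q[0]/-q[2];y=-q[1]/-q[2];k=1+c['k1']*(x*x+y*y)
    return np.array([c['cx']+c['fx']*x*k,c['cy']+c['fy']*y*k])
E
python3 - <<'E'
from h import *
import pickle
for n in('top','scene'):
    c=manip.capture(n);cv2.imwrite(f'pics/{n}0.png',c['img']);pickle.dump(c,open(n+'.pkl','wb'));print(n,c['fx'],c['cx'],c['k1'],np.round(c['pose'],2).tolist())
print(manip.get_obs())
E
```

```text
pics
top 488.17059745002695 324.77565410005263 -0.011293772407848901 [[0.02, 1.0, -0.07, 407.19], [-1.0, 0.02, -0.01, -2.29], [-0.0, 0.07, 1.0, 1399.92], [0.0, 0.0, 0.0, 1.0]]
scene 473.9452349805003 320.58975707504715 -0.030351089576720003 [[0.86, -0.44, 0.27, 847.06], [0.52, 0.72, -0.47, -558.52], [0.02, 0.54, 0.84, 1116.75], [0.0, 0.0, 0.0, 1.0]]
{'time_s': 0.1, 'joint_positions': array([ 1.02889887e+00,  2.45725977e-01,  1.55885993e+00,  1.79032165e-06,
        1.33870665e+00, -1.74154246e-01]), 'joint_vel': array([ 1.30595356e-03, -2.34416406e-03, -2.23153832e-03,  2.36015739e-04,
        5.66755039e-04, -5.95208644e-05]), 'joint_torque': array([ 2.01559901e-04, -4.16920352e+01, -3.15521657e+01,  6.86592702e-02,
        3.10599839e-02, -5.33810999e-05]), 'tool_pos': array([233.4478202 , 606.09788421, 223.48450563]), 'eef_rot': array([ 1.82837412e-01,  9.83142796e-01, -7.95753478e-04, -2.98661654e-04]), 'wrist_force': array([0.28271481, 0.27402515, 0.19735997]), 'moment': array([-0.01937851, -0.03813101, -0.0003498 ]), 'grip_force': 0.0, 'width': 0.9989010637397854}
```

View pics/top0.png

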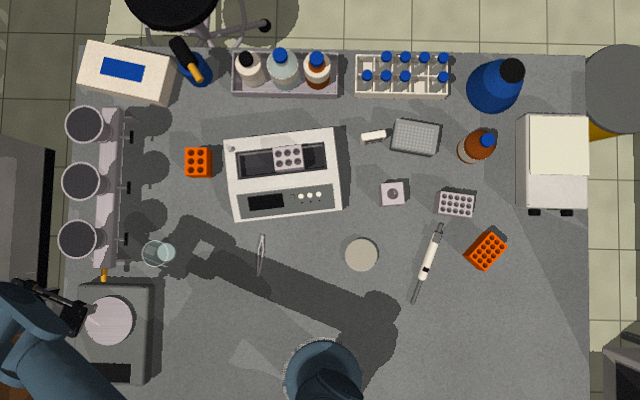

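View pics/scene0.png

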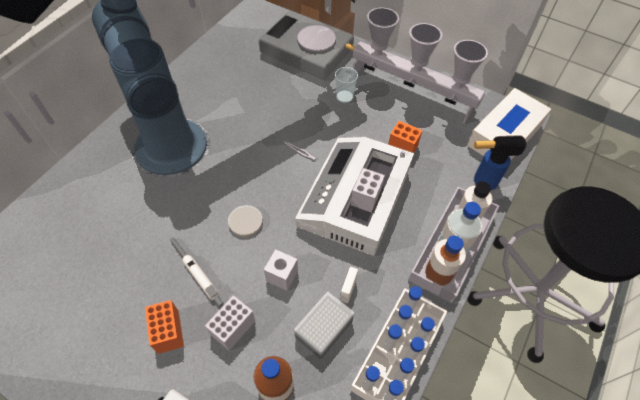

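Top view: heater at about (283,172), with its boss at (231,149), so the probe end is to image left (+y). block_mid is in the well at (288,158), block_short at (393,193), block_long at (456,203), and the orange decoys at (198,161) and (486,250). Next, a close crop with rough points.

```bash
python3 - <<'E'
from h import *
import pickle
c=pickle.load(open('top.pkl','rb'))
im=c['img'][115:230,215:480]
cv2.imwrite('pics/crop1.png',cv2.resize(im,None,fx=3,fy=3,interpolation=cv2.INTER_CUBIC))
for n,u,v,z in(('boss',231,149,106),('mid',288,158,132),('short',393,193,70),('long',456,203,70)):print(n,on(c,u,v,z).round(1))
E
```

```text
boss [627.8 260.2 106. ]
mid [603.  104.5 132. ]
short [ 522.8 -180.1   70. ]
long [ 499.5 -352.3   70. ]
```

View pics/crop1.png

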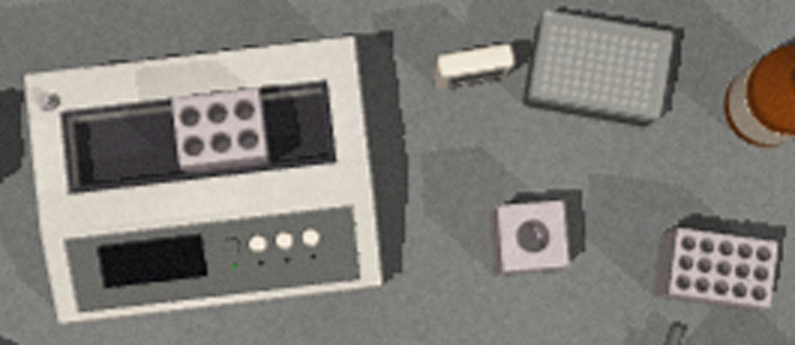

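Crop (3x): well rim corners at about (68,193), (337,160), (326,80), (62,113). Short top corners are (497,207), (563,200), (571,264), (502,272). The long block has a 3x5 bore grid tilted the other way. The mid top spans (175,98) to (266,165), right of the well's middle, with more free floor on its probe side.

```bash
python3 - <<'E'
from h import *
import pickle
c=pickle.load(open('top.pkl','rb'))
def quad(name,pts,z):
    P=np.array([on(c,215+(u-1)/3,115+(v-1)/3,z)[:2] for u,v in pts])
    e=np.roll(P,-1,0)-P
    print(name,'ctr',P.mean(0).round(1),'len',np.hypot(*e.T).round(1),'ang',np.degrees(np.arctan2(e[:,1],e[:,0])).round(1))
quad('well',[(68,193),(337,160),(326,80),(62,113)],92)
quad('short',[(497,207),(563,200),(571,264),(502,272)],70)
quad('longbores',[(689,243),(764,254),(758,293),(683,283)],70)
quad('midbores',[(189,117),(244,109),(249,139),(194,146)],132)
quad('boss',[(52,99)]*4,106)
E
```

```text
well ctr [602.9 127.3] len [243.7  73.5 240.2  72.9] ang [ -81.6    9.1   98.5 -173.6]
short ctr [ 522.2 -178.5] len [60.6 58.9 63.2 59.5] ang [ -82.6 -172.2   98.     5.3]
longbores ctr [ 496.6 -351.9] len [68.8 36.  68.6 37. ] ang [-97.  171.5  83.7  -8.1]
midbores ctr [605.  105.4] len [48.6 26.8 48.4 26. ] ang [ -80.3 -169.    98.6   11.5]
boss ctr [631.5 257.7] len [0. 0. 0. 0.] ang [0. 0. 0. 0.]
```

```bash
python3 -m jog '{"travel":[[0.02,-0.027,0.01],[0.05,-0.067,0.02],[0.083,-0.112,0.03],[0.117,-0.158,0.03],[0.15,-0.202,0.03],[0.183,-0.247,0.03],[0.216,-0.292,0.03],[0.25,-0.337,0.03],[0.283,-0.382,0.03],[0.3,-0.404,0.03]],"twist":[[0,0,-0.1],[0,0,-0.21],[0,0,-0.32],[0,0,-0.43],[0,0,-0.54],[0,0,-0.65],[0,0,-0.76],[0,0,-0.87],[0,0,-0.98],[0,0,-1.056]],"fingers":[1,1,1,1,1,1,1,1,1,1]}'
```

```text
time_s: 1.1
tool_pos: [521.5, 217.7, 254.2]
eef_rot: [0.655, 0.756, -0.0, -0.0]
wrist_force: [0.8, -0.3, -0.7]
width: 0.998
grip_force: 0.0
```

```bash
python3 -m jog '{"travel":[[0.027,-0.036,0],[0.054,-0.073,0],[0.071,-0.097,0],[0.071,-0.097,0],[0.071,-0.097,0]],"twist":[[0,0,0],[0,0,0],[0,0,0],[0,0,0],[0,0,0]],"fingers":[1,1,1,1,1]}'
cat > w.py <<'E'
from h import *
import sys,pickle
c=manip.capture('wrist');cv2.imwrite('pics/%s.png'%sys.argv[1],c['img']);pickle.dump(c,open(sys.argv[1]+'.pkl','wb'))
print(np.round(c['pose'],2).tolist())
E
python3 w.py w1
```

```text
time_s: 1.6
tool_pos: [591.6, 122.5, 253.8]
eef_rot: [0.654, 0.757, -0.0, -0.001]
wrist_force: [-0.8, 0.0, 0.6]
width: 1.0
grip_force: 0.0
[[0.99, -0.14, -0.03, 581.56], [0.14, 0.96, 0.22, 187.22], [-0.0, -0.23, 0.97, 414.72], [0.0, 0.0, 0.0, 1.0]]
```

View pics/w1.png

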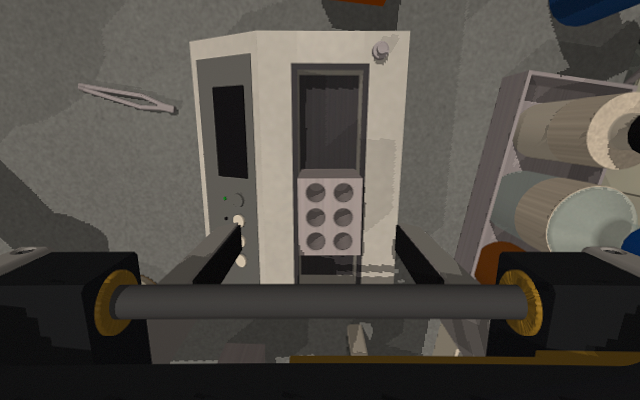

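Wrist view: the well is upright in the picture, with rim probe-end corners (292,64) and (369,65). The mid block's top corners are (297,178), (362,178), (363,256), (298,255), and the fingers straddle it slightly low in y.

```bash
cat > q.py <<'E'
from h import *
import pickle
def quad(c,name,pts,z):
    P=np.array([on(c,u,v,z)[:2] for u,v in pts])
    e=np.roll(P,-1,0)-P
    print(name,'ctr',P.mean(0).round(1),'len',np.hypot(*e.T).round(1),'ang',np.degrees(np.arctan2(e[:,1],e[:,0])).round(1),P.round(1).tolist())
E
python3 - <<'E'
from q import *
c=pickle.load(open('w1.pkl','rb'))
quad(c,'mid',[(297,178),(362,178),(363,256),(298,255)],132)
quad(c,'bores',[(315,192),(344,191),(344,241),(314,241)],132)
quad(c,'well',[(292,64),(369,65),(362,284),(292,284)],92)
quad(c,'boss',[(380,47)]*4,106)
o=manip.get_obs();print(o['tool_pos'],o['eef_rot'])
E
```

```text
mid ctr [604.6 106. ] len [60.  77.2 63.6 76.2] ang [   8.3  -79.1 -172.6   98.2] [[568.6, 139.4], [628.0, 148.1], [642.5, 72.3], [579.4, 64.0]]
bores ctr [603.7 107. ] len [27.1 49.4 29.  48.5] ang [  10.4  -80.6 -171.6   97.1] [[586.9, 128.8], [613.5, 133.6], [621.6, 84.9], [592.9, 80.7]]
well ctr [600.5 131.9] len [ 74.6 232.8  79.9 233.9] ang [   7.6  -81.5 -171.6   97.2] [[547.6, 242.6], [621.5, 252.4], [656.1, 22.2], [577.0, 10.5]]
boss ctr [626.9 266. ] len [0. 0. 0. 0.] ang [0. 0. 0. 0.] [[626.9, 266.0], [626.9, 266.0], [626.9, 266.0], [626.9, 266.0]]
[591.24190269 123.17384959 253.95669124] [ 6.53148121e-01  7.57229934e-01 -2.49849273e-04 -5.44912523e-04]
```

```bash
python3 -m jog '{"travel":[[0.013,-0.017,-0.02],[0.013,-0.017,-0.065],[0.013,-0.017,-0.11],[0.013,-0.017,-0.136],[0.013,-0.017,-0.136],[0.013,-0.017,-0.136],[0.013,-0.017,-0.136],[0.013,-0.017,-0.136],[0.013,-0.017,-0.136],[0.013,-0.017,-0.136]],"twist":[[0,0,0],[0,0,0],[0,0,0],[0,0,0],[0,0,0],[0,0,0],[0,0,0],[0,0,0],[0,0,0],[0,0,0]],"fingers":[1,1,1,1,1,0.5,0.5,0.5,0.5,0.5]}'
```

```text
time_s: 2.65
tool_pos: [605.0, 105.6, 119.4]
eef_rot: [0.653, 0.757, 0.0, 0.0]
wrist_force: [-2.9, 0.2, 2.5]
width: 0.634
grip_force: 30.0
```

```bash
python3 -m jog '{"travel":[[-0.002,0.014,0],[-0.005,0.034,0],[-0.008,0.054,0],[-0.011,0.074,0],[-0.0125,0.086,0],[-0.013,0.089,0],[-0.013,0.089,0]],"twist":[[0,0,0],[0,0,0],[0,0,0],[0,0,0],[0,0,0],[0,0,0],[0,0,0]],"fingers":[0.5,0.5,0.5,0.5,0.5,0.5,0.5]}'; python3 -m jog '{"travel":[[-0.0003,0.002,0],[-0.0006,0.004,0],[-0.0006,0.004,0]],"twist":[[0,0,0],[0,0,0],[0,0,0]],"fingers":[0.5,0.5,0.5]}'
```

```text
time_s: 3.35
tool_pos: [592.6, 195.1, 119.4]
eef_rot: [0.653, 0.757, 0.001, 0.0]
wrist_force: [1.6, 1.2, 4.9]
width: 0.636
grip_force: 30.0
time_s: 3.65
tool_pos: [592.5, 197.5, 119.5]
eef_rot: [0.654, 0.757, 0.001, 0.001]
wrist_force: [1.8, -3.9, 5.9]
width: 0.637
grip_force: 30.0
```

```bash
for i in 1 2 3; do python3 -m jog '{"travel":[[-0.0002,0.0015,0],[-0.0003,0.002,0],[-0.0003,0.002,0]],"twist":[[0,0,0],[0,0,0],[0,0,0]],"fingers":[0.5,0.5,0.5]}' | grep -E 'pos|force'; done
```

```text
tool_pos: [592.3, 199.1, 119.5]
wrist_force: [2.4, -5.6, 5.4]
grip_force: 30.0
tool_pos: [592.1, 201.1, 119.5]
wrist_force: [2.0, -4.5, 5.8]
grip_force: 30.0
tool_pos: [591.8, 203.1, 119.5]
wrist_force: [3.5, -5.5, 5.3]
grip_force: 30.0
```

```bash
for i in 1 2 3 4; do python3 -m jog '{"travel":[[-0.0002,0.0015,0],[-0.0003,0.002,0],[-0.0003,0.002,0]],"twist":[[0,0,0],[0,0,0],[0,0,0]],"fingers":[0.5,0.5,0.5]}' | grep -E 'pos|force: \['; done
```

```text
tool_pos: [591.6, 204.6, 119.5]
wrist_force: [1.2, -8.1, 5.2]
tool_pos: [591.5, 204.8, 119.6]
wrist_force: [1.6, -12.6, 8.0]
tool_pos: [591.4, 205.1, 119.8]
wrist_force: [1.0, -18.9, 7.8]
tool_pos: [591.4, 205.3, 120.0]
wrist_force: [0.7, -25.6, 8.8]
```

```bash
python3 -m jog '{"travel":[[0.0006,-0.004,0],[0.0026,-0.0038,0],[0.0026,-0.0038,0]],"twist":[[0,0,0],[0,0,0],[0,0,0]],"fingers":[0.5,0.5,0.5]}' | grep -E 'pos|force: \['; for i in 1 2 3; do python3 -m jog '{"travel":[[0.001,0.0001,0],[0.002,0.0003,0],[0.002,0.0003,0]],"twist":[[0,0,0],[0,0,0],[0,0,0]],"fingers":[0.5,0.5,0.5]}' | grep -E 'pos|force: \['; done
```

```text
tool_pos: [591.8, 204.8, 119.6]
wrist_force: [-5.3, -13.9, 12.2]
tool_pos: [592.2, 204.8, 119.7]
wrist_force: [-10.8, -15.7, 15.9]
tool_pos: [592.6, 204.9, 119.8]
wrist_force: [-17.0, -18.2, 22.7]
tool_pos: [593.0, 205.0, 119.8]
wrist_force: [-22.5, -19.9, 26.1]
```

```bash
python3 -m jog '{"travel":[[-0.003,-0.003,0],[-0.005,-0.005,-0.0005],[-0.005,-0.005,-0.0005]],"twist":[[0,0,0],[0,0,0],[0,0,0]],"fingers":[0.5,0.5,0.5]}' | grep -E 'pos|rot|force: \['; python3 -m jog '{"travel":[[0,0,0],[0,0,0],[0,0,0],[0,0,0]],"twist":[[0,0,0],[0,0,0],[0,0,0],[0,0,0]],"fingers":[1,1,1,1]}';python3 w.py w2
```

```text
tool_pos: [592.2, 204.5, 119.4]
eef_rot: [0.654, 0.757, -0.0, -0.001]
wrist_force: [-5.4, -1.1, 11.7]
time_s: 7.65
tool_pos: [592.4, 204.7, 117.2]
eef_rot: [0.653, 0.757, -0.0, -0.001]
wrist_force: [-0.0, -0.8, 0.9]
width: 0.937
grip_force: 0.0
[[0.99, -0.14, -0.03, 582.32], [0.15, 0.96, 0.22, 269.48], [-0.0, -0.23, 0.97, 278.16], [0.0, 0.0, 0.0, 1.0]]
```

View pics/w2.png

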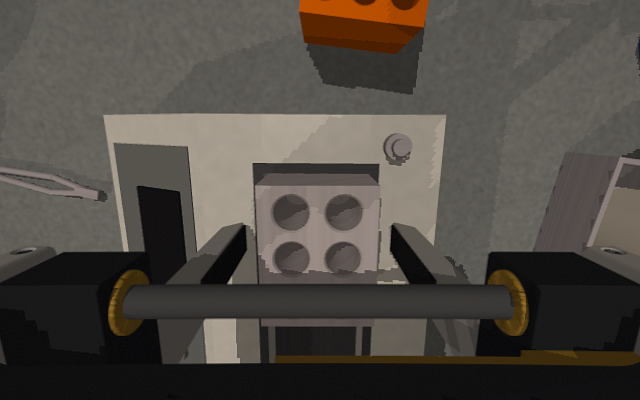

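Wrist view: mid is now in the probe-end rear corner, with its top corners at about (256,185) and (379,183) by the rim at (253,163) and (379,163). I'll give it a light push against the rear wall with the front finger.

```bash
python3 -m jog '{"travel":[[0.008,0.0012,-0.002],[0.013,0.0019,-0.004],[0.013,0.0019,-0.004],[0.013,0.0019,-0.004]],"twist":[[0,0,0],[0,0,0],[0,0,0],[0,0,0]],"fingers":[1,1,1,1]}' | grep -E 'pos|force: \['; for i in 1 2 3; do python3 -m jog '{"travel":[[0.0015,0.0002,0],[0.002,0.0003,0],[0.002,0.0003,0]],"twist":[[0,0,0],[0,0,0],[0,0,0]],"fingers":[1,1,1]}' | grep -E 'pos|force: \['; done
```

```text
tool_pos: [605.9, 206.6, 113.7]
wrist_force: [0.5, 0.1, -0.3]
tool_pos: [607.8, 207.0, 114.1]
wrist_force: [0.8, 0.6, -0.2]
tool_pos: [608.9, 207.1, 113.9]
wrist_force: [-4.9, -1.0, 3.9]
tool_pos: [609.5, 207.5, 113.7]
wrist_force: [-10.4, -1.2, 5.3]
```

```bash
python3 -m jog '{"travel":[[-0.018,-0.0026,0],[-0.018,-0.0026,0.02],[-0.018,-0.003,0.06],[-0.018,-0.015,0.1],[-0.02,-0.05,0.13],[-0.03,-0.095,0.135],[-0.04,-0.14,0.135],[-0.05,-0.185,0.135],[-0.06,-0.23,0.135],[-0.07,-0.275,0.135]],"twist":[[0,0,0],[0,0,0],[0,0,0],[0,0,-0.04],[0,0,-0.08],[0,0,-0.12],[0,0,-0.16],[0,0,-0.2],[0,0,-0.24],[0,0,-0.27]],"fingers":[1,1,1,1,1,1,1,1,1,1]}';python3 -m jog '{"travel":[[-0.01,-0.045,0],[-0.02,-0.09,0],[-0.03,-0.135,0],[-0.036,-0.18,0],[-0.04,-0.22,0],[-0.042,-0.245,0],[-0.042,-0.257,0],[-0.042,-0.257,0],[-0.042,-0.257,0]],"twist":[[0,0,0],[0,0,0],[0,0,0],[0,0,0],[0,0,0],[0,0,0],[0,0,0],[0,0,0],[0,0,0]],"fingers":[1,1,1,1,1,1,1,1,1]}'; python3 w.py w3
```

```text
time_s: 10.0
tool_pos: [541.7, -69.3, 249.3]
eef_rot: [0.75, 0.662, 0.001, 0.001]
wrist_force: [0.5, -0.0, 0.3]
width: 1.001
grip_force: 0.0
time_s: 10.9
tool_pos: [500.1, -323.6, 248.9]
eef_rot: [0.749, 0.663, 0.0, -0.0]
wrist_force: [-0.3, 0.2, -0.3]
width: 1.004
grip_force: 0.0
[[0.99, 0.12, 0.03, 507.29], [-0.12, 0.97, 0.23, -258.64], [0.0, -0.23, 0.97, 409.76], [0.0, 0.0, 0.0, 1.0]]
```

View pics/w3.png

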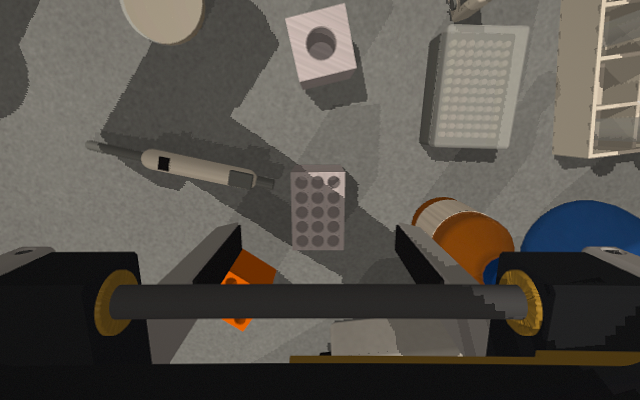

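Wrist view: long block's top is upright, corners about (291,172), (345,171), (345,250), (293,250). The orange decoy is low left at (245,290), the bottle at right (460,240), and the pipette end is near (275,185).

```bash
python3 - <<'E'
from q import *
c=pickle.load(open('w3.pkl','rb'));t=pickle.load(open('top.pkl','rb'))
quad(c,'long',[(291,172),(345,171),(345,250),(293,250)],70)
quad(c,'lb',[(302,182),(334,182),(334,241),(302,241)],70)
quad(c,'short',[(285,17),(346,2),(357,67),(300,83)],70)
for n,cc,u,v,z in(('bottlecap',t,489,139,165),('bottleL',t,459,150,80),('bottleW',c,418,210,110),('orange',c,275,265,70),('pipette end',c,278,185,15),('orangetop',t,486,228,70)):print(n,on(cc,u,v,z).round(1))
o=manip.get_obs();print(o['tool_pos'])
E
```

```text
long ctr [ 496.5 -351.7] len [59.6 93.1 60.9 91.9] ang [ -6.  -95.9 173.   83.3] [[471.9, -302.6], [531.3, -308.8], [521.7, -401.4], [461.2, -393.9]]
lb ctr [ 495.9 -351.9] len [35.6 69.6 37.2 69.6] ang [ -7.  -96.4 173.   82.3] [[482.5, -315.2], [517.8, -319.6], [510.1, -388.7], [473.2, -384.2]]
short ctr [ 521.5 -177.7] len [61.2 60.  60.4 62.5] ang [   5.3  -85.  -172.4   95.8] [[488.1, -150.0], [549.0, -144.4], [554.3, -204.1], [494.4, -212.2]]
bottlecap [ 659.  -411.1  165. ]
bottleL [ 644.  -357.2   80. ]
bottleW [ 596.9 -351.   110. ]
orange [ 437.4 -410.1   70. ]
pipette end [ 447.1 -324.4   15. ]
orangetop [ 433.3 -434.2   70. ]
[ 500.16396257 -323.28286182  248.91970026]
```

```bash
python3 -m jog '{"travel":[[-0.004,-0.0285,0],[-0.004,-0.0285,-0.04],[-0.004,-0.0285,-0.085],[-0.004,-0.0285,-0.13],[-0.004,-0.0285,-0.17],[-0.004,-0.0285,-0.191],[-0.004,-0.0285,-0.191],[-0.004,-0.0285,-0.191]],"twist":[[0,0,0],[0,0,0],[0,0,0],[0,0,0],[0,0,0],[0,0,0],[0,0,0],[0,0,0]],"fingers":[1,1,1,1,1,1,1,0.5]}';python3 -m jog '{"travel":[[0,0,0],[0,0,0],[0,0,0],[0,0,0],[0,0,0]],"twist":[[0,0,0],[0,0,0],[0,0,0],[0,0,0],[0,0,0]],"fingers":[0.5,0.5,0.5,0.5,0.5]}'
```

```text
time_s: 11.75
tool_pos: [496.5, -352.3, 58.7]
eef_rot: [0.749, 0.663, 0.0, 0.0]
wrist_force: [0.3, -0.5, 0.9]
width: 0.946
grip_force: 0.0
time_s: 12.25
tool_pos: [496.0, -353.4, 59.0]
eef_rot: [0.749, 0.662, -0.0, 0.0]
wrist_force: [-1.7, 1.0, 5.5]
width: 0.637
grip_force: 30.0
```

```bash
python3 -m jog '{"travel":[[0,0,0.015],[0,0,0.05],[0,0,0.09],[0,0.01,0.13],[0.01,0.04,0.155],[0.02,0.08,0.16],[0.03,0.12,0.16],[0.04,0.165,0.16],[0.05,0.21,0.16],[0.06,0.255,0.16]],"twist":[[0,0,0],[0,0,0],[0,0,0],[0,0,0.03],[0,0,0.07],[0,0,0.11],[0,0,0.15],[0,0,0.19],[0,0,0.23],[0,0,0.27]],"fingers":[0.5,0.5,0.5,0.5,0.5,0.5,0.5,0.5,0.5,0.5]}';python3 -m jog '{"travel":[[0.01,0.045,0],[0.02,0.09,0],[0.03,0.13,0],[0.04,0.17,0],[0.045,0.19,0],[0.047,0.205,0],[0.047,0.205,0],[0.047,0.205,0]],"twist":[[0,0,0],[0,0,0],[0,0,0],[0,0,0],[0,0,0],[0,0,0],[0,0,0],[0,0,0]],"fingers":[0.5,0.5,0.5,0.5,0.5,0.5,0.5,0.5]}'; python3 w.py w4
```

```text
time_s: 13.25
tool_pos: [554.7, -95.7, 216.8]
eef_rot: [0.653, 0.758, -0.0, -0.001]
wrist_force: [0.5, -0.1, -7.7]
width: 0.639
grip_force: 30.0
time_s: 14.05
tool_pos: [602.1, 106.5, 217.3]
eef_rot: [0.653, 0.757, -0.001, -0.0]
wrist_force: [-0.0, -0.5, -6.6]
width: 0.636
grip_force: 30.0
[[0.99, -0.14, -0.03, 592.11], [0.15, 0.96, 0.23, 171.4], [-0.0, -0.23, 0.97, 378.13], [0.0, 0.0, 0.0, 1.0]]
```

View pics/w4.png

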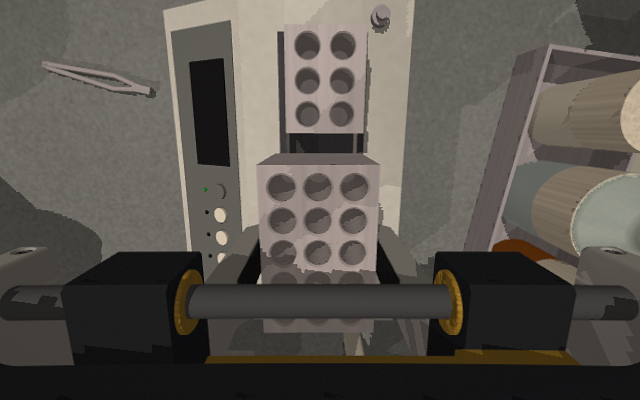

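Wrist view: mid sits flush to the rear rim (its right edge at 367), its bores at (307,44), (343,44), (307,113), (341,114). The held long block's bores are (281,187), (354,187), (281,252), (353,252), square in the grip.

```bash
python3 - <<'E'
from q import *
c=pickle.load(open('w4.pkl','rb'))
quad(c,'mid',[(307,44),(343,44),(341,114),(307,113)],132)
quad(c,'held rows1-3',[(281,187),(354,187),(353,252),(281,252)],228.3)
o=manip.get_obs();print(o['tool_pos'])
E
```

```text
mid ctr [591.5 206.1] len [26.2 48.9 26.1 48.2] ang [   8.3  -82.3 -173.3   97.9] [[575.2, 228.3], [601.2, 232.1], [607.7, 183.6], [581.8, 180.5]]
held rows1-3 ctr [598.2 126. ] len [36.  34.2 37.3 34.2] ang [   8.4  -81.  -171.6   96.8] [[578.0, 140.3], [613.6, 145.6], [619.0, 111.8], [582.1, 106.3]]
[602.29087064 106.0861109  217.4732828 ]
```

```bash
python3 -m jog '{"travel":[[0.002,0.0003,-0.02],[0.002,0.0003,-0.045],[0.002,0.0003,-0.06],[0.002,0.0003,-0.065],[0.002,0.0003,-0.067],[0.002,0.0003,-0.069],[0.002,0.0003,-0.071],[0.002,0.0003,-0.073]],"twist":[[0,0,0],[0,0,0],[0,0,0],[0,0,0],[0,0,0],[0,0,0],[0,0,0],[0,0,0]],"fingers":[0.5,0.5,0.5,0.5,0.5,0.5,0.5,0.5]}'
```

```text
time_s: 14.9
tool_pos: [605.4, 107.3, 145.8]
eef_rot: [0.653, 0.757, 0.001, 0.001]
wrist_force: [-0.2, 1.0, -6.5]
width: 0.635
grip_force: 30.0
```

```bash
python3 -m jog '{"travel":[[0,0,-0.006],[0,0,-0.013],[0,0,-0.019],[0,0,-0.0215],[0,0,-0.0215]],"twist":[[0,0,0],[0,0,0],[0,0,0],[0,0,0],[0,0,0]],"fingers":[0.5,0.5,0.5,0.5,0.5]}'; for i in 1 2 3; do python3 -m jog '{"travel":[[0,0,-0.001],[0,0,-0.001]],"twist":[[0,0,0],[0,0,0]],"fingers":[0.5,0.5]}' | grep -E 'pos|force: \['; done
```

```text
time_s: 15.4
tool_pos: [604.3, 107.3, 122.6]
eef_rot: [0.653, 0.757, -0.0, -0.001]
wrist_force: [-1.0, 0.2, -6.1]
width: 0.633
grip_force: 30.0
tool_pos: [604.9, 107.3, 122.6]
wrist_force: [-0.0, 0.9, -6.6]
tool_pos: [604.8, 107.3, 121.5]
wrist_force: [0.1, 0.3, -6.5]
tool_pos: [605.0, 107.4, 121.0]
wrist_force: [-1.5, 0.4, -3.8]
```

```bash
python3 -m jog '{"travel":[[-0.0006,0.004,-0.0005],[-0.001,0.007,-0.0005],[-0.001,0.007,-0.0005]],"twist":[[0,0,0],[0,0,0],[0,0,0]],"fingers":[0.5,0.5,0.5]}'| grep -E 'pos|force: \['; for i in 1 2 3 4; do python3 -m jog '{"travel":[[-0.0002,0.0015,0],[-0.0003,0.002,0],[-0.0003,0.002,0]],"twist":[[0,0,0],[0,0,0],[0,0,0]],"fingers":[0.5,0.5,0.5]}' | grep -E 'pos|force: \['; done
```

```text
tool_pos: [604.7, 114.5, 121.1]
wrist_force: [1.4, -2.5, -0.1]
tool_pos: [604.5, 116.1, 121.0]
wrist_force: [1.8, -3.9, 3.0]
tool_pos: [604.2, 118.0, 121.0]
wrist_force: [2.6, -4.4, 3.3]
tool_pos: [603.9, 119.9, 121.0]
wrist_force: [3.2, -5.2, 4.0]
tool_pos: [603.9, 120.1, 121.1]
wrist_force: [1.2, -11.5, 4.1]
```

```bash
for i in 1 2 3 4; do python3 -m jog '{"travel":[[0.001,0.0001,0],[0.002,0.0003,0],[0.002,0.0003,0]],"twist":[[0,0,0],[0,0,0],[0,0,0]],"fingers":[0.5,0.5,0.5]}' | grep -E 'pos|force: \['; done
```

```text
tool_pos: [604.2, 120.2, 121.1]
wrist_force: [-6.4, -13.7, 10.2]
tool_pos: [604.5, 120.2, 121.2]
wrist_force: [-11.9, -14.3, 15.6]
tool_pos: [604.8, 120.3, 121.3]
wrist_force: [-16.9, -15.7, 20.0]
tool_pos: [605.1, 120.5, 121.3]
wrist_force: [-24.5, -16.8, 25.5]
```

```bash
python3 -m jog '{"travel":[[-0.004,-0.0015,0],[-0.006,-0.003,0],[-0.006,-0.003,0]],"twist":[[0,0,0],[0,0,0],[0,0,0]],"fingers":[0.5,0.5,0.5]}' | grep -E 'pos|force: \['; python3 -m jog '{"travel":[[0,0,0],[0,0,0],[0,0,0],[0,0,0],[0,0,-0.004],[0.006,0.001,-0.004],[0.011,0.0016,-0.004],[0.015,0.0022,-0.004],[0.015,0.0022,-0.004]],"twist":[[0,0,0],[0,0,0],[0,0,0],[0,0,0],[0,0,0],[0,0,0],[0,0,0],[0,0,0],[0,0,0]],"fingers":[1,1,1,1,1,1,1,1,1]}';  for i in 1 2; do python3 -m jog '{"travel":[[0.0015,0.0002,0],[0.002,0.0003,0],[0.002,0.0003,0]],"twist":[[0,0,0],[0,0,0],[0,0,0]],"fingers":[1,1,1]}' | grep -E 'pos|force: \['; done
```

```text
tool_pos: [604.2, 120.2, 121.0]
wrist_force: [-2.1, -4.0, 7.9]
time_s: 19.9
tool_pos: [620.3, 122.7, 116.1]
eef_rot: [0.653, 0.757, 0.0, 0.0]
wrist_force: [-0.3, -0.1, 0.7]
width: 1.005
grip_force: 0.0
tool_pos: [620.9, 122.9, 115.8]
wrist_force: [-2.4, -0.7, 2.7]
tool_pos: [621.4, 123.1, 115.7]
wrist_force: [-9.6, -1.8, 6.0]
```

```bash
python3 -m jog '{"travel":[[-0.019,-0.0028,0],[-0.019,-0.0028,0.03],[-0.019,-0.003,0.07],[-0.024,-0.02,0.1],[-0.035,-0.06,0.11],[-0.046,-0.1,0.11],[-0.058,-0.145,0.11],[-0.07,-0.19,0.11],[-0.08,-0.23,0.11],[-0.09,-0.26,0.11]],"twist":[[0,0,0],[0,0,0],[0,0,0],[0,0,-0.03],[0,0,-0.03],[0,0,-0.03],[0,0,-0.03],[0,0,-0.03],[0,0,-0.03],[0,0,-0.03]],"fingers":[1,1,1,1,1,1,1,1,1,1]}' | grep -E 'pos|force: \[';python3 -m jog '{"travel":[[-0.01,-0.015,0],[-0.01,-0.02,0],[-0.01,-0.02,0],[-0.01,-0.02,0]],"twist":[[0,0,0],[0,0,0],[0,0,0],[0,0,0]],"fingers":[1,1,1,1]}'; python3 w.py w5
```

```text
tool_pos: [533.3, -139.0, 226.3]
wrist_force: [-0.6, 0.5, -0.2]
time_s: 21.9
tool_pos: [524.1, -156.0, 226.0]
eef_rot: [0.664, 0.748, 0.0, 0.0]
wrist_force: [-0.0, -0.3, -0.5]
width: 1.001
grip_force: 0.0
[[0.99, -0.11, -0.03, 515.57], [0.12, 0.97, 0.23, -90.94], [0.0, -0.23, 0.97, 386.9], [0.0, 0.0, 0.0, 1.0]]
```

View pics/w5.png

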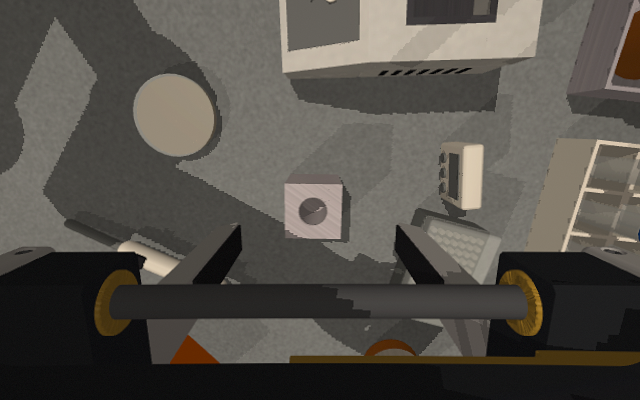

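Wrist view: short block top corners about (285,184), (343,182), (343,241), (285,240), square to the fingers. The tip box is to the right, with its near corner around (420,215).

```bash
python3 - <<'E'
from q import *
c=pickle.load(open('w5.pkl','rb'));t=pickle.load(open('top.pkl','rb'))
quad(c,'short',[(285,184),(343,182),(343,241),(285,240)],70)
for u,v in((527,105),(660,125),(540,10)): print(on(t,215+u/3,115+v/3,40).round(1))
print(on(c,420,213,62).round(1),manip.get_obs()['tool_pos'])
E
```

```text
short ctr [ 521.8 -178.8] len [60.3 64.9 62.9 61.7] ang [   8.7  -82.2 -174.3   95.3] [[488.4, -151.9], [548.0, -142.8], [556.8, -207.1], [494.2, -213.3]]
[ 646.6 -175.8   40. ]
[ 630.7 -300.6   40. ]
[ 737.3 -186.8   40. ]
[ 636.6 -168.2   62. ] [ 524.06123981 -155.82140811  225.97528864]
```

```bash
python3 -m jog '{"travel":[[-0.002,-0.0225,0],[-0.002,-0.0225,-0.04],[-0.002,-0.0225,-0.085],[-0.002,-0.0225,-0.13],[-0.002,-0.0225,-0.16],[-0.002,-0.0225,-0.168],[-0.002,-0.0225,-0.168],[-0.002,-0.0225,-0.168],[-0.002,-0.0225,-0.168],[-0.002,-0.0225,-0.168]],"twist":[[0,0,0],[0,0,0],[0,0,0],[0,0,0],[0,0,0],[0,0,0],[0,0,0],[0,0,0],[0,0,0],[0,0,0]],"fingers":[1,1,1,1,1,1,1,0.5,0.5,0.5]}' | grep pos;python3 -m jog '{"travel":[[0,0,0],[0,0,0],[0,0,0],[0,0,0]],"twist":[[0,0,0],[0,0,0],[0,0,0],[0,0,0]],"fingers":[0.5,0.5,0.5,0.5]}'
```

```text
tool_pos: [522.8, -179.7, 59.8]
time_s: 23.35
tool_pos: [521.7, -179.5, 58.7]
eef_rot: [0.664, 0.747, -0.0, 0.0]
wrist_force: [-2.9, 0.1, 6.2]
width: 0.635
grip_force: 29.9
```

```bash
python3 -m jog '{"travel":[[0,0,0.015],[0,0,0.05],[0,0.005,0.09],[0.01,0.025,0.13],[0.028,0.06,0.15],[0.044,0.1,0.15],[0.06,0.14,0.15],[0.076,0.18,0.15],[0.088,0.21,0.15],[0.0915,0.222,0.15]],"twist":[[0,0,0],[0,0,0],[0,0,0],[0,0,0.03],[0,0,0.03],[0,0,0.03],[0,0,0.03],[0,0,0.03],[0,0,0.03],[0,0,0.03]],"fingers":[0.5,0.5,0.5,0.5,0.5,0.5,0.5,0.5,0.5,0.5]}' | grep -E 'pos|force: \[';python3 -m jog '{"travel":[[0,0,0],[0,0,0],[0,0,0]],"twist":[[0,0,0],[0,0,0],[0,0,0]],"fingers":[0.5,0.5,0.5]}'; python3 w.py w6
```

```text
tool_pos: [612.7, 45.9, 207.0]
wrist_force: [-0.0, -0.9, -5.1]
time_s: 24.65
tool_pos: [612.6, 41.5, 207.7]
eef_rot: [0.654, 0.757, -0.0, -0.0]
wrist_force: [-0.3, 0.1, -6.6]
width: 0.64
grip_force: 29.9
[[0.99, -0.14, -0.03, 602.5], [0.14, 0.96, 0.23, 106.4], [-0.0, -0.23, 0.97, 368.55], [0.0, 0.0, 0.0, 1.0]]
```

View pics/w6.png

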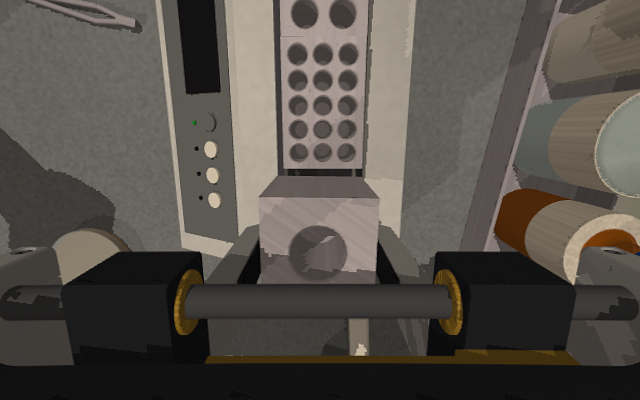

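Wrist view: mid and long stand in a tight row. Long's near top edge is at row 168 (columns 283 to 362). The held short's far faces: top edge row 197 (260 to 379), bottom edge row 177.

```bash
python3 - <<'E'
from q import *
c=pickle.load(open('w6.pkl','rb'))
g=cv2.cvtColor(c['img'],cv2.COLOR_BGR2GRAY).astype(int)
print('col 300 rows150-210',g[150:210,300].tolist());print('col 335',g[150:210,335].tolist())
a=np.radians(8.3);X=np.array([np.cos(a),np.sin(a)]);Y=np.array([-np.sin(a),np.cos(a)]);m=np.array([592.0,204.7])
def f(n,u,v,z):
    p=on(c,u,v,z)[:2];print(n,p.round(1),'hx',round(2+(p-m)@X,1),'hy',round(77.75+(p-m)@Y,1))
for u in(283,362):f('long edge',u,168,132)
for u in(260,379):f('held top far',u,196.5,219)
for u in(275,366):f('held bot far',u,177,149)
f('bore',317,251,219)
o=manip.get_obs();p=o['tool_pos'][:2];print('tool',p,2+(p-m)@X,77.75+(p-m)@Y)
E
```

```text
col 300 rows150-210 [80, 80, 80, 80, 81, 74, 63, 65, 64, 94, 92, 89, 132, 145, 151, 151, 143, 146, 113, 23, 27, 28, 27, 29, 26, 21, 97, 94, 92, 93, 92, 92, 93, 95, 93, 94, 93, 93, 94, 93, 94, 94, 94, 93, 93, 93, 91, 117, 140, 141, 141, 142, 140, 138, 137, 136, 136, 139, 141, 142]
col 335 [139, 140, 139, 139, 139, 139, 138, 137, 138, 136, 136, 137, 137, 136, 136, 136, 136, 140, 116, 26, 32, 32, 32, 31, 32, 27, 70, 94, 91, 90, 91, 92, 91, 92, 92, 92, 91, 92, 91, 92, 92, 91, 92, 92, 92, 92, 92, 88, 141, 136, 134, 132, 135, 137, 138, 139, 140, 138, 135, 131]
long edge [580.1  72.4] hx -28.8 hy -51.5
long edge [640.1  81.1] hx 31.7 hy -51.5
held top far [578.8  69.2] hx -30.6 hy -54.4
held top far [637.1  77.7] hx 28.3 hy -54.4
held bot far [576.8  67.6] hx -32.8 hy -55.8
held bot far [641.4  77. ] hx 32.4 hy -55.8
bore [610.9  44.7] hx -2.4 hy -83.3
tool [612.67464232  41.47667964] -1.1042066885266202 -86.7481976977032
```

```bash
python3 -m jog '{"travel":[[0.0008,0.0007,0],[0.0008,0.0007,-0.006],[0.0008,0.0007,-0.012],[0.0008,0.0007,-0.015],[0.0008,0.0007,-0.018],[0.0008,0.0007,-0.021],[0.0008,0.0007,-0.024]],"twist":[[0,0,0],[0,0,0],[0,0,0],[0,0,0],[0,0,0],[0,0,0],[0,0,0]],"fingers":[0.5,0.5,0.5,0.5,0.5,0.5,0.5]}' | grep -E 'pos|force: \['
```

```text
tool_pos: [613.9, 43.6, 183.8]
wrist_force: [0.7, 0.1, -5.4]
```

```bash
python3 -m jog '{"travel":[[0,0,-0.008],[0,0,-0.016],[0,0,-0.024],[0,0,-0.026],[0,0,-0.026]],"twist":[[0,0,0],[0,0,0],[0,0,0],[0,0,0],[0,0,0]],"fingers":[0.5,0.5,0.5,0.5,0.5]}' | grep -E 'pos|force: \['; python3 -m jog '{"travel":[[0,0,-0.002],[0,0,-0.004],[0,0,-0.006],[0,0,-0.008],[0,0,-0.008]],"twist":[[0,0,0],[0,0,0],[0,0,0],[0,0,0],[0,0,0]],"fingers":[0.5,0.5,0.5,0.5,0.5]}' | grep -E 'pos|force: \['
```

```text
tool_pos: [613.5, 43.6, 157.2]
wrist_force: [-0.3, 0.8, -5.1]
tool_pos: [613.7, 43.6, 149.6]
wrist_force: [-0.4, -0.3, -5.7]
```

```bash
for i in 1 2; do python3 -m jog '{"travel":[[0,0,-0.001],[0,0,-0.003],[0,0,-0.003]],"twist":[[0,0,0],[0,0,0],[0,0,0]],"fingers":[0.5,0.5,0.5]}' | grep -E 'pos|force: \['; done
```

```text
tool_pos: [613.7, 43.5, 146.6]
wrist_force: [-0.2, -0.5, -5.1]
tool_pos: [613.6, 43.6, 143.6]
wrist_force: [-0.6, -0.1, -6.3]
```

In the well cleanly; continue down to the plate.

```bash
python3 -m jog '{"travel":[[0,0,-0.005],[0,0,-0.011],[0,0,-0.017],[0,0,-0.0205],[0,0,-0.0205]],"twist":[[0,0,0],[0,0,0],[0,0,0],[0,0,0],[0,0,0]],"fingers":[0.5,0.5,0.5,0.5,0.5]}'| grep -E 'pos|force: \['; for i in 1 2 3; do python3 -m jog '{"travel":[[0,0,-0.001],[0,0,-0.001]],"twist":[[0,0,0],[0,0,0]],"fingers":[0.5,0.5]}' | grep -E 'pos|force: \['; done
```

```text
tool_pos: [613.2, 43.6, 122.3]
wrist_force: [0.2, 0.6, -6.0]
tool_pos: [614.0, 43.5, 122.6]
wrist_force: [0.6, 0.7, -5.3]
tool_pos: [613.9, 43.5, 121.5]
wrist_force: [-0.4, 0.1, -5.1]
tool_pos: [614.1, 43.5, 120.8]
wrist_force: [-0.5, 0.3, -4.8]
```

```bash
python3 -m jog '{"travel":[[0,0,-0.0005],[0,0,-0.001],[0,0,-0.001]],"twist":[[0,0,0],[0,0,0],[0,0,0]],"fingers":[0.5,0.5,0.5]}' | grep -E 'pos|force: \['; for i in 1 2 3 4; do python3 -m jog '{"travel":[[-0.0001,0.001,0],[-0.0002,0.0015,0],[-0.0002,0.0015,0]],"twist":[[0,0,0],[0,0,0],[0,0,0]],"fingers":[0.5,0.5,0.5]}' | grep -E 'pos|force: \['; done
```

```text
tool_pos: [614.1, 43.5, 120.7]
wrist_force: [-4.4, 0.2, 5.8]
tool_pos: [614.2, 43.7, 120.7]
wrist_force: [-3.7, -4.0, 5.9]
tool_pos: [614.6, 44.9, 120.8]
wrist_force: [-1.7, -5.5, 4.5]
tool_pos: [614.6, 45.1, 120.8]
wrist_force: [-2.0, -9.8, 4.5]
tool_pos: [614.6, 45.4, 120.8]
wrist_force: [-0.6, -14.0, 3.4]
```

```bash
for i in 1 2 3 4; do python3 -m jog '{"travel":[[0.001,0.0001,0],[0.002,0.0003,0],[0.002,0.0003,0]],"twist":[[0,0,0],[0,0,0],[0,0,0]],"fingers":[0.5,0.5,0.5]}' | grep -E 'pos|force: \['; done
```

```text
tool_pos: [615.0, 45.5, 120.8]
wrist_force: [-8.7, -15.8, 8.3]
tool_pos: [615.4, 45.5, 120.9]
wrist_force: [-13.9, -17.4, 13.2]
tool_pos: [615.7, 45.6, 121.0]
wrist_force: [-22.6, -18.5, 18.6]
tool_pos: [615.9, 45.7, 120.9]
wrist_force: [-29.9, -19.0, 22.8]
```

Rear contact made. Relax, release, light finger push, then retreat.

```bash
python3 -m jog '{"travel":[[-0.004,-0.0015,0],[-0.0065,-0.0035,0],[-0.0065,-0.0035,0]],"twist":[[0,0,0],[0,0,0],[0,0,0]],"fingers":[0.5,0.5,0.5]}' | grep -E 'pos|force: \['; python3 -m jog '{"travel":[[0,0,0],[0,0,0],[0,0,0],[0,0,0],[0,0,-0.004],[0.006,0.001,-0.004],[0.011,0.0016,-0.004],[0.015,0.0022,-0.004],[0.015,0.0022,-0.004]],"twist":[[0,0,0],[0,0,0],[0,0,0],[0,0,0],[0,0,0],[0,0,0],[0,0,0],[0,0,0],[0,0,0]],"fingers":[1,1,1,1,1,1,1,1,1]}'| grep -E 'pos|force: \[';  for i in 1 2; do python3 -m jog '{"travel":[[0.0015,0.0002,0],[0.002,0.0003,0],[0.002,0.0003,0]],"twist":[[0,0,0],[0,0,0],[0,0,0]],"fingers":[1,1,1]}' | grep -E 'pos|force: \['; done
```

```text
tool_pos: [615.1, 45.5, 120.7]
wrist_force: [-2.5, -6.7, 6.5]
tool_pos: [630.3, 49.4, 115.6]
wrist_force: [-0.4, -0.4, 0.0]
tool_pos: [631.6, 49.7, 115.5]
wrist_force: [-0.5, -0.1, 0.6]
tool_pos: [631.8, 49.8, 115.2]
wrist_force: [-6.6, -2.0, 4.3]
```

```bash
python3 -m jog '{"travel":[[-0.018,-0.0026,0],[-0.018,-0.0026,0.03],[-0.016,-0.01,0.07],[-0.016,-0.03,0.11],[-0.016,-0.05,0.14],[-0.016,-0.07,0.15],[-0.016,-0.07,0.15],[-0.016,-0.07,0.15]],"twist":[[0,0,0],[0,0,0],[0,0,0],[0,0,0],[0,0,0],[0,0,0],[0,0,0],[0,0,0]],"fingers":[1,1,1,0.5,0,0,0,0]}'| grep -E 'pos|force: \['; python3 w.py w7; python3 -c "
import cv2;i=cv2.imread('pics/w7.png')[0:260,220:420];cv2.imwrite('pics/w7c.png',cv2.resize(i,None,fx=2.3,fy=2.3,interpolation=cv2.INTER_CUBIC))"
```

```text
tool_pos: [617.3, -19.8, 264.9]
wrist_force: [-0.1, 0.7, -0.1]
[[0.99, -0.14, -0.03, 607.16], [0.15, 0.96, 0.22, 44.93], [-0.0, -0.23, 0.97, 425.77], [0.0, 0.0, 0.0, 1.0]]
```

View pics/w7c.png

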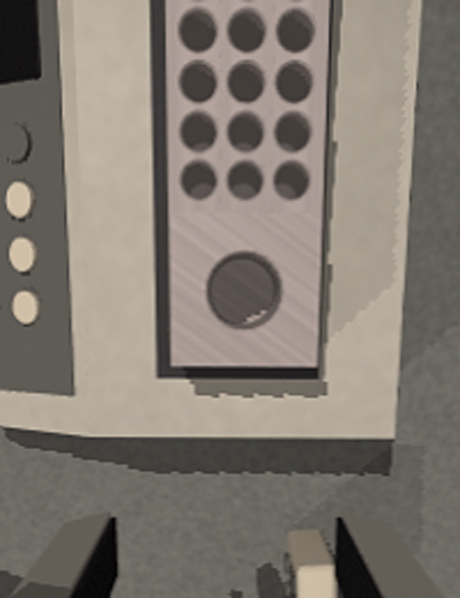

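The crop shows long and short with no visible seam gap (around row 215), flush to the rear rim, with the play left at the front and the far end. One light push along the row with the closed fingers will finish the seating.

```bash
python3 -m jog '{"travel":[[0.005,0.01,-0.02],[0.005,0.01,-0.06],[0.005,0.01,-0.1],[0.005,0.01,-0.13],[0.005,0.01,-0.146],[0.005,0.01,-0.148],[0.004,0.016,-0.148],[0.004,0.02,-0.148],[0.004,0.022,-0.148],[0.004,0.022,-0.148]],"twist":[[0,0,0],[0,0,0],[0,0,0],[0,0,0],[0,0,0],[0,0,0],[0,0,0],[0,0,0],[0,0,0],[0,0,0]],"fingers":[0,0,0,0,0,0,0,0,0,0]}'; for i in 1 2 3 4; do python3 -m jog '{"travel":[[-0.0002,0.0015,0],[-0.0003,0.002,0],[-0.0003,0.002,0]],"twist":[[0,0,0],[0,0,0],[0,0,0]],"fingers":[0,0,0]}' | grep -E 'pos|force: \['; done
```

```text
time_s: 34.45
tool_pos: [622.3, 2.4, 118.8]
eef_rot: [0.653, 0.757, 0.001, 0.001]
wrist_force: [0.6, 0.6, -0.4]
width: 0.008
grip_force: 0.0
tool_pos: [621.3, 4.0, 117.5]
wrist_force: [0.3, 0.5, -0.6]
tool_pos: [620.9, 6.1, 117.4]
wrist_force: [-0.0, -0.6, -0.2]
tool_pos: [620.7, 7.7, 117.4]
wrist_force: [-0.0, -1.4, 0.2]
tool_pos: [620.7, 7.8, 117.5]
wrist_force: [1.2, -7.6, -2.5]
```

```bash
python3 -m jog '{"travel":[[-0.0002,0.0015,0],[-0.0004,0.003,0],[-0.0004,0.003,0]],"twist":[[0,0,0],[0,0,0],[0,0,0]],"fingers":[0,0,0]}' | grep -E 'pos|force: \['; python3 -m jog '{"travel":[[0.002,-0.012,0],[0.004,-0.025,0.01],[0.004,-0.04,0.05],[0.004,-0.05,0.09],[0.004,-0.06,0.13],[0.004,-0.06,0.15],[0.004,-0.06,0.15],[0.004,-0.06,0.15],[0.004,-0.06,0.15]],"twist":[[0,0,0],[0,0,0],[0,0,0],[0,0,0],[0,0,0],[0,0,0],[0,0,0],[0,0,0],[0,0,0]],"fingers":[0,0,0,0,0,0,0,0,0]}'| grep -E 'pos|force: \['; python3 - <<'E'
from q import *
a=manip.capture('wrist')['img'][0:290,140:480];b=manip.capture('top')['img'][115:230,205:345]
b=cv2.resize(b,(353,290),interpolation=cv2.INTER_CUBIC);cv2.imwrite('pics/fin.png',np.hstack([a,b]))
E
```

```text
tool_pos: [620.7, 7.9, 117.7]
wrist_force: [0.8, -18.3, -2.4]
tool_pos: [623.0, -46.5, 265.2]
wrist_force: [-0.2, -0.5, -0.2]
```

View pics/fin.png

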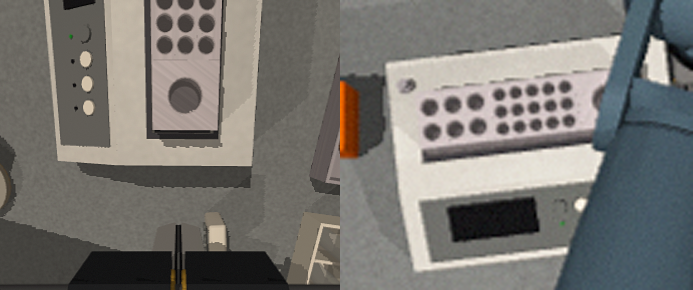

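The final views show mid, long and short in one close row, flush to the rear wall and level. Handing in.

```bash
python3 -c "
from workcell import manip
print(manip.sign_off())"
```

```text
the job is handed in; nothing more can be done
None
```

The job is handed in at about 36 s on the clock: all three blocks stand in one close row on the hot plate, mid in the probe corner, then long, then short, each pushed against the rear wall and its neighbour.

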